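Put a delivery away: cartons on the stepped rack by height, tins and tubs in a crate

ROBOT

A 7-joint arm with a two-finger parallel gripper is mounted at the origin on the work surface. World frame = base frame: x ahead of the robot, y to its left, z up, the work surface at z = 0. Lengths are in m, angles in rad, forces in N, time in s.
With the tool pointing down it reaches from about 0.425 to 0.975 m from the base axis. Payload 16.7 kg.
Tool frame: the origin (TCP) lies midway between the tips of the shut fingers; the grasp point (between the pads) lies 19 mm behind it; z points along the fingers, y is the line along which they close (so a half turn about z gives the same grasp; the last joint's range is limited). The gripper opens to 85 mm and grips with 20 to 120 N. Pads are 22 mm wide; open, the fingers measure 114 mm over their backs; the gripper's body (76 mm by 85 mm) begins 54 mm behind the grasp point. The pads swing forward as they close: fully open they stand 13 mm farther back than shut.
Start: joints at [1.133, 0.426, 0.074, 1.606, -0.034, 1.111, -0.067], TCP at [0.192, -0.647, 0.231] pointing down, gripper open.
Joint ranges: [-2.85, 2.85], [-0.5, 2.14], [-1.23, 1.37], [0.21, 2.46], [-1.02, 4.16], [0.16, 2.05], [-2.73, 2.73]. Speed limits (rad/s): [1.89, 1.89, 2.39, 2.39, 3.01, 3.01, 3.01].

INTERFACE

Orientations are given as a rotation vector (axis times angle).
In Python, from station import get_obs, vision, finish_job gives the robot as it stands. The module is installed in compiled form; this text tells all that it offers.
- The arm moves only by the shell command python3 -m inch 'ROWS' [FORCE]. ROWS is JSON, a list of rows, each a list of 5 numbers: the closure, from -1 (fully open) to 1 (shut), so that 0 is half open, then the shift along the world's x, y, z in units of 0.6 m (1.0 is 0.6 m), then the turn about the world's z in units of pi/2 rad (1.0 is pi/2 rad). A call has 1 to 12 rows; each row is the pose to reach, as a shift and turn from the pose commanded when the call began; what a row does not reach only later rows make up. A row lasts 1/8 s, in which the tool goes at most 62.5 mm and 10.7 degrees, less where a joint would pass 70% of its speed; a pose out of reach is approached as far as the arm can. A call with a number of a shift or a turn outside -1 to 1 is refused whole. A call with a gripper value outside its range is refused whole. The fingers move at their own pace and stop on an object; FORCE is the grip in N (left out, the last holds). Time passes only in rows, so rows that repeat a pose let the fingers close. It gives the time, the measured TCP pose, the force, the opening and the grip force at its end, in the units of the state.
- get_obs(): the state, without advancing time (a new reading comes with each control period).
- vision.read_camera(name): name is "side" or "top" or "wrist"; returns (picture, depth): 384x512x3 uint8, red, green, blue; 384x512 float32, m along the optical axis (not along the pixel's ray), 0 where there is no reading.
- vision.camera_info(name): a dict with "mtx" (3x3 intrinsics, pixels), "k1" (the pictures are not rectified: a ray, as slopes to the right and down, at radius r is drawn at 1 + k1 r^2 times it, then the intrinsics apply), "extrinsics" (4x4, takes a point from camera to world coordinates). Camera axes: x right, y up, looking along -z (the intrinsics and any distortion apply to the point x, -y, -z); pixel columns grow to the right and rows downward; lengths in m; the calibration is good to about 2 mm. A picture is of the moment at which its call begins: read the wrist's pose just before it. camera_info takes no time and is no camera call; for the wrist camera it gives the pose at the moment of the call.
- finish_job(): hands the job in; it is judged then, once.
The state is a dict: "t": time; "joints": joint angles; "qd": joint speeds; "joint_efforts": joint torques, N m; "tcp_pos": TCP position; "eef_rot": TCP orientation; "contact_force": force on the tool from outside, world axes, zero at the start; "moment": the same for the moment, N m; "gripper_width": finger opening in m; "finger_force": force on a finger pad.
Only numpy, scipy, OpenCV 4.12 (cv2) and the standard library are available. Lean on these libraries where they do the work, as an engineer would, in place of code of your own. Each camera call takes 0.05 s, during which the arm holds its last target. There are 200 camera calls.

TASK

Put this delivery away. The cartons go upright on the wire rack, end-on and pushed in so that none sticks out over its shelf's front edge, each on the tier with the least headroom that it will stand in; in the wooden crate lay both flat tins on the bottom, then the divider board over them with its handle up, then stand the round tubs on the board. Leave the tape roll, the bottle and the screwdriver alone.

Things in the scene. Friction and masses are not known exactly. Their poses are not given: they have to be found in the camera images.
- tier_bottom (a point): Stepped wire rack standing fixed on the table: three wire decks and a wire roof, 8 mm thick each, 228 mm wide, open towards the robot, every deck and the roof set back 50 mm from the one below. This point is the middle of the bottom deck's front edge, on its upper face, 30 mm above the table. Headroom to the deck above: 112 mm. Usable width 220 mm, depth 215 mm to a low back stop. Axes: x goes into the rack, y along the front edge (to the left seen from the front), z up.
- tier_middle (a point): Middle of the middle deck's front edge, on its upper face (120 mm higher and 50 mm farther back than tier_bottom). Headroom to the deck above 84 mm, usable width 220 mm, depth 165 mm to the back stop. Axes as tier_bottom.
- tier_top (a point): Middle of the top deck's front edge, on its upper face (92 mm higher and 50 mm farther back than tier_middle). Headroom to the roof 58 mm, usable width 220 mm, depth 115 mm to the back stop. Axes as tier_bottom.
- crate_floor (a point): Wooden crate, fixed, open on top: outside 152 (x) by 232 (y) by 85 mm high, walls and floor 6 mm thick. This point is the centre of its inner floor, 6 mm above the table; inside it measures 140 (x) by 220 (y) mm, and the rim is 79 mm above this point. x along its short side, y along its long side, z up.
- divider_handle (a point): Divider board of plywood, 130 (x) by 200 (y) by 6 mm, loose, 0.16 kg, with a wooden bar handle standing on its middle: a bar 82 mm long along x, 14 mm wide (y), 20 mm high (z), on two short posts 70 mm apart. This point is on the bar's axis, 34 mm above the board's underside, 28 mm above its upper face, 8 mm below the bar's top.
- tin_a_c (a point): Flat rectangular metal tin, 120 (x) by 54 (y) by 42 mm (z), 0.3 kg, loose; its centre. At the start it lies under tin_b.
- tin_b_c (a point): The same kind of tin; its centre. At the start it lies stacked on tin_a.
- tub_a_c (a point): Round lidded plastic tub, 60 mm in diameter, 40 mm high, 0.13 kg, loose; its centre. May be absent.
- tub_b_c (a point): The same kind of tub; its centre. May be absent (at least one tub is there).
- tall_c (a point): Tall carton, 100 (x) by 50 (y) by 96 mm high (z), 0.26 kg, loose, standing on the table; its centre. Stands only under the bottom tier's headroom. May be absent (three or four of the four cartons are there, in any places of their row).
- mid_a_c (a point): Medium carton, 100 (x) by 50 (y) by 68 mm high (z), 0.2 kg, loose; its centre. Belongs on the middle tier. May be absent.
- mid_b_c (a point): Another medium carton of the same size, 100 by 50 by 68 mm; its centre. Belongs on the middle tier. May be absent.
- low_c (a point): Low carton, 100 (x) by 50 (y) by 42 mm high (z), 0.14 kg, loose; its centre. Belongs on the top tier. May be absent.
- tape_roll: Bystander: roll of packing tape lying flat, 96 mm across, 48 mm high; its underside's centre.
- bottle: Bystander: green glass bottle, 62 mm across, 200 mm high; its underside's centre.
- screwdriver: Bystander: screwdriver lying at the far side; its origin is near its middle.
Mind the look-alikes: they are no part of the job. Leave any purple look-alike of the part that bears low_c alone.

How it is judged:
On the way, in this order (a step that is already met when the one before it is completed fails the run):
1. both tins lie flat on the crate's floor (x of tin_a_c in the frame of crate_floor between -0.06 and 0.06 m and y of tin_a_c in the frame of crate_floor between -0.09 and 0.09 m and z of tin_a_c in the frame of crate_floor between 0.014 and 0.028 m and angle between each of tin_a_c, tin_b_c's own z axis and vertical below 0.12 rad and x of tin_b_c in the frame of crate_floor between -0.06 and 0.06 m and y of tin_b_c in the frame of crate_floor between -0.09 and 0.09 m and z of tin_b_c in the frame of crate_floor between 0.014 and 0.028 m), for 0.2 s.
2. the divider board lies level on the tins, handle up (all of step 1 and x of divider_handle in the frame of crate_floor between -0.02 and 0.02 m and y of divider_handle in the frame of crate_floor between -0.03 and 0.03 m and z of divider_handle in the frame of crate_floor between 0.068 and 0.084 m and angle between divider_handle's own z axis and vertical below 0.12 rad), for 0.2 s.
3. every tub stands on the divider board (x of tub_a_c in the frame of divider_handle between -0.065 and 0.065 m and y of tub_a_c in the frame of divider_handle between -0.1 and 0.1 m and z of tub_a_c in the frame of divider_handle between -0.016 and 0.002 m and angle between each of tub_a_c, tub_b_c's own z axis and vertical below 0.15 rad and x of tub_b_c in the frame of divider_handle between -0.065 and 0.065 m and y of tub_b_c in the frame of divider_handle between -0.1 and 0.1 m and z of tub_b_c in the frame of divider_handle between -0.016 and 0.002 m), for 0.2 s.
At the end, for the whole second after the job is handed in: Both tins flat on the crate floor, divider on them (tilt under 0.12 rad, within 20 x 30 mm of centre), every tub present standing on it; every carton present upright on its own tier (tall bottom, medium middle, low top), lengthwise in within 0.4 rad, front end at most 7 mm over the deck edge (all of step 2 and all of step 3 and x of tall_c in the frame of tier_bottom between 0.043 and 0.19 m and y of tall_c in the frame of tier_bottom between -0.095 and 0.095 m and z of tall_c in the frame of tier_bottom between 0.04 and 0.056 m and angle between each of tall_c, mid_a_c, mid_b_c, low_c's own z axis and vertical below 0.1 rad and angle between the x axis of tall_c and the x axis of tier_bottom, either way round below 0.4 rad and x of mid_a_c in the frame of tier_middle between 0.043 and 0.19 m and y of mid_a_c in the frame of tier_middle between -0.095 and 0.095 m and z of mid_a_c in the frame of tier_middle between 0.026 and 0.042 m and angle between the x axis of each of mid_a_c, mid_b_c and the x axis of tier_middle, either way round below 0.4 rad and x of mid_b_c in the frame of tier_middle between 0.043 and 0.19 m and y of mid_b_c in the frame of tier_middle between -0.095 and 0.095 m and z of mid_b_c in the frame of tier_middle between 0.026 and 0.042 m and x of low_c in the frame of tier_top between 0.043 and 0.19 m and y of low_c in the frame of tier_top between -0.095 and 0.095 m and z of low_c in the frame of tier_top between 0.013 and 0.029 m and angle between the x axis of low_c and the x axis of tier_top, either way round below 0.4 rad); the robot touches nothing.
It fails at once if the tape roll is disturbed (distance of tape_roll from where it was at the start of the episode above 0.04 m).
It fails at once if the bottle is disturbed (distance of bottle from where it was at the start of the episode above 0.04 m).
It fails at once if the screwdriver is disturbed (distance of screwdriver from where it was at the start of the episode above 0.04 m).
Of tall, mid_a, mid_b, low only 3 to 4 are there at a start; the rules pass over those that are not, and their reading is None.
Of tub_a, tub_b only 1 to 2 are there at a start; the rules pass over those that are not, and their reading is None.
At some moment in a run one of mid_a, mid_b, low, tub_a, tub_b may be knocked a few centimetres aside while the robot is not near it.
It also fails if it takes over 210 s, if anything falls off the work surface, if the arm or the gripper's body presses on something with over 40 N, if the wrist force passes 120 N, or if a joint passes its speed limit or range.

## Working session

There is one attempt and no reset: what is moved stays moved. The work goes in short steps, Python scripts to look and compute and a shell command to move; the robot and the scene stay as the last step left them, time stands still between calls to the robot, and variables do not carry over. Pictures are saved under pics/ and viewed, at most 14 in all, crops included, and the job is handed in when it is done.

```bash
mkdir -p pics; cat > h.py <<'E'
import numpy as np, cv2
from station import get_obs, vision, finish_job
def cloud(name):
    info=vision.camera_info(name); img,d=vision.read_camera(name)
    K=np.array(info["mtx"]); k1=info["k1"]; T=np.array(info["extrinsics"])
    v,u=np.mgrid[0:384,0:512].astype(float)
    x=(u-K[0,2])/K[0,0]; y=(v-K[1,2])/K[1,1]
    rd=np.hypot(x,y); r=rd.copy()
    for _ in range(20): r=rd/(1+k1*r*r)
    s=np.where(rd>0,r/np.maximum(rd,1e-9),1); x*=s;y*=s
    P=np.stack([x*d,-y*d,-d],-1)@T[:3,:3].T+T[:3,3]
    P[d==0]=np.nan
    return img,d,P
def save(img,n): cv2.imwrite(f"pics/{n}.png",img[:,:,::-1])
E
python3 - <<'E'
from h import *
for n in("top","side"):
    img,d,P=cloud(n); np.savez(f"{n}0.npz",img=img,P=P); 
    save(cv2.resize(img,(768,576)),n+"0"); i=vision.camera_info(n); print(n,np.round(i["extrinsics"],3).tolist(),i["k1"])
print(get_obs())
E
```

```text
top [[0.025, 0.983, -0.182, 0.328], [-0.999, 0.029, 0.02, 0.112], [0.025, 0.181, 0.983, 1.227], [0.0, 0.0, 0.0, 1.0]] -0.05047766034150003
side [[-0.999, 0.013, -0.049, 0.457], [-0.046, -0.645, 0.763, 1.128], [-0.022, 0.764, 0.644, 1.033], [0.0, 0.0, 0.0, 1.0]] 0.0008359927027823303
{'t': 0.1, 'joints': array([ 1.13250457,  0.4266928 ,  0.0738358 ,  1.60650498, -0.03413073,
        1.11078304, -0.06708364]), 'qd': array([-0.00149472, -0.0001697 ,  0.00212433, -0.00235248,  0.0007803 ,
       -0.00332279,  0.00161495]), 'joint_efforts': array([ 8.30975070e-03, -9.51541543e+01,  3.77181664e+00, -4.64414585e+01,
        1.96026399e-02,  6.45483204e-03, -2.10748198e-05]), 'tcp_pos': array([ 0.19213468, -0.64671817,  0.2306813 ]), 'eef_rot': array([-3.10780195e+00, -4.51879681e-01,  3.26853902e-04]), 'contact_force': array([-0.08012461, -0.29612848,  0.47809096]), 'moment': array([ 0.01853613,  0.00563574, -0.02692575]), 'finger_force': 0.0, 'gripper_width': 0.08511837368481483}
```

View pics/top0.png

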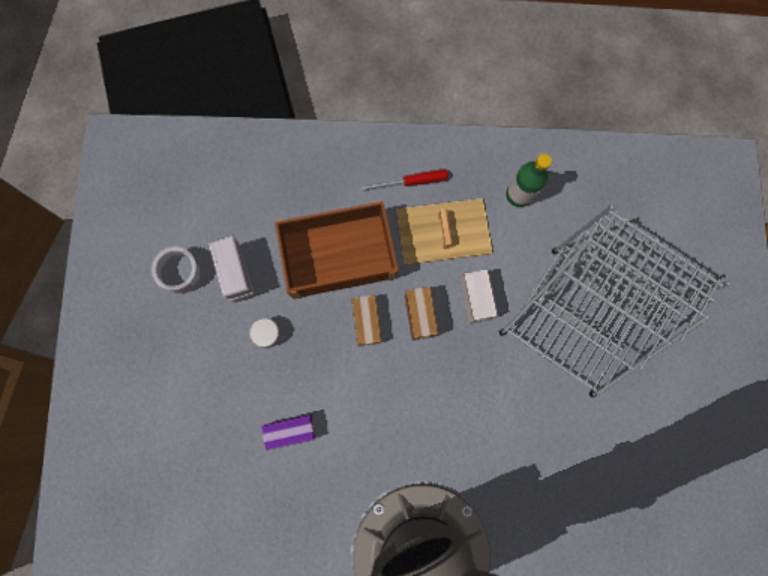

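View pics/side0.png

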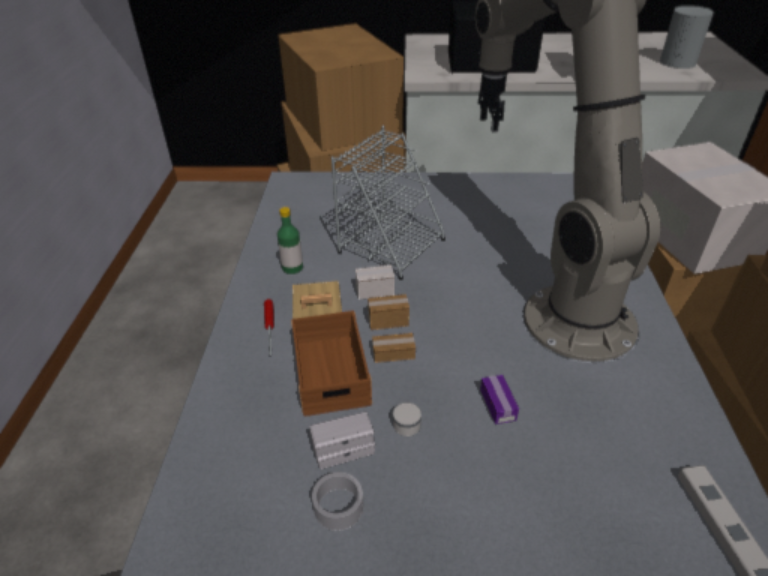

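The top view shows the tape roll at (175,270), tin stack (232,267), crate (337,248), divider (447,230), cartons (368,320), (422,313), (481,296), one tub (264,332), the purple look-alike (288,432), and the rack around (615,300) with its front edge running (503,332) to (594,393). The side view agrees, with no second tub visible. Next I measure these.

```bash
cat > m.py <<'E'
from h import *
def rect(P,img,u,v,w,zmin,band=0.006,cut=None):
    """top-face rectangle of the object seen around the (768-scale) pixel u,v"""
    u=int(u/1.5);v=int(v/1.5);w=int(w/1.5)
    Q=P[max(0,v-w):v+w,max(0,u-w):u+w].reshape(-1,3); Q=Q[np.isfinite(Q[:,2])&(Q[:,2]>zmin)]
    zt=np.percentile(Q[:,2],85) if cut is None else cut
    T=Q[abs(Q[:,2]-zt)<band]
    (c,s,a)=cv2.minAreaRect((T[:,:2]*1000).astype(np.float32))
    if s[0]<s[1]: s=(s[1],s[0]); a+=90
    a=(a+90)%180-90
    return np.round(c,1),round(float(np.median(T[:,2]))*1000,1),np.round(s,1),round(a,1),len(T)
E
python3 - <<'E'
from m import *
D=np.load("top0.npz");img=D["img"];P=D["P"]
print("table z",[np.round(P[int(v/1.5),int(u/1.5)]*1000) for u,v in((350,380),(200,180),(560,450))])
for n,u,v,w in(("tins",232,267,40),("c1",368,320,28),("c2",422,313,28),("c3",481,296,28),("tub",264,332,25),("purple",288,432,36),("tape",175,270,30)):
    print(n,rect(P,img,u,v,w,.02))
print("crate",rect(P,img,337,248,68,.07))
print("board",rect(P,img,447,230,55,.003,.004,.006),"bar",rect(P,img,447,227,20,.03))
print("bottle",rect(P,img,530,180,40,.05))
# rack: heights histogram, layers
for n in("top","side"):
    P=np.load(n+"0.npz")["P"]
    Q=P.reshape(-1,3);Q=Q[np.isfinite(Q[:,2])]
    Q=Q[(Q[:,0]>.25)&(Q[:,0]<.85)&(Q[:,1]<-.1)&(Q[:,1]>-.7)&(Q[:,2]>.015)&(Q[:,2]<.36)]
    h,e=np.histogram(Q[:,2],np.arange(0.01,.37,.006));print(n,[(round(a,3),int(b)) for a,b in zip(e,h) if b>20])
    for z in(.03,.15,.242,.308):
        T=Q[abs(Q[:,2]-z)<.006]
        if len(T)>20: r=cv2.minAreaRect((T[:,:2]*1000).astype(np.float32)); print(z,len(T),np.round(cv2.boxPoints(r)).tolist(),np.round(r[1]),round(r[2],1))
E
```

```text
table z [array([353., 159.,   1.]), array([792., 517.,  -0.]), array([ 215., -292.,   -2.])]
tins (array([577.1, 413.8]), 84.7, array([121. ,  55.7]), 19.2, 653)
c1 (array([479.2, 128.1]), 43.1, array([100.3,  49.8]), 8.5, 469)
c2 (array([494.9,  13.5]), 69.2, array([100.2,  50.4]), 10.3, 503)
c3 (array([ 535., -109.]), 69.4, array([101.1,  51.1]), 12.0, 483)
tub (array([446.5, 339.8]), 40.7, array([57.8, 57. ]), 4.1, 271)
purple (array([242. , 280.2]), 42.6, array([98.3, 51. ]), -75.2, 519)
tape (array([576.6, 537.9]), 48.6, array([95.6, 91.6]), 7.9, 271)
crate (array([625.8, 195.7]), 85.8, array([232.6, 157.5]), -76.7, 519)
board (array([695. , -49.2]), 6.2, array([249.4, 245.4]), 1.8, 2361) bar (array([687.5, -39.1]), 43.6, array([78.9, 13.8]), 8.8, 94)
bottle (array([ 771.9, -205.2]), 189.5, array([25.4,  7.9]), 47.4, 13)
top [(np.float64(0.016), 30), (np.float64(0.022), 304), (np.float64(0.028), 672), (np.float64(0.034), 77), (np.float64(0.04), 28), (np.float64(0.046), 28), (np.float64(0.052), 39), (np.float64(0.058), 158), (np.float64(0.064), 237), (np.float64(0.07), 157), (np.
[... 1617 characters left out ...]
loat64(0.13), 31), (np.float64(0.136), 45), (np.float64(0.142), 239), (np.float64(0.148), 216), (np.float64(0.172), 42), (np.float64(0.178), 54), (np.float64(0.19), 25), (np.float64(0.196), 31), (np.float64(0.232), 95), (np.float64(0.238), 270), (np.float64(0.268), 54), (np.float64(0.298), 89), (np.float64(0.304), 190)]
0.03 493 [[298.0, -328.0], [490.0, -519.0], [809.0, -197.0], [617.0, -7.0]] [453. 270.] 45.3
0.15 433 [[345.0, -364.0], [498.0, -510.0], [792.0, -201.0], [639.0, -55.0]] [427. 211.] 46.4
0.242 337 [[416.0, -421.0], [524.0, -490.0], [654.0, -287.0], [545.0, -218.0]] [241. 129.] 57.5
0.308 252 [[453.0, -445.0], [519.0, -490.0], [656.0, -287.0], [590.0, -242.0]] [245.  80.] 56.0
```

Heights identify the cartons: c1 (43 mm) is low, c2 and c3 (69 mm) are the mediums, and the tall one is absent. There is one tub. I'll start moving and refine the rack and crate poses at the same time.

```bash
python3 -m inch '[[-1,0.23,0.58,0.2,0],[-1,0.23,0.58,0.2,0],[-1,0.23,0.58,0.2,0],[-1,0.23,0.58,0.2,0],[-1,0.23,0.58,0.2,0],[-1,0.23,0.58,0.2,0],[-1,0.23,0.58,0.2,0],[-1,0.43,0.99,0.2,0],[-1,0.43,0.99,0.2,0],[-1,0.43,0.99,0.2,0],[-1,0.43,0.99,0.2,0],[-1,0.43,0.99,0.2,0]]' 40
python3 - <<'E'
from m import *
print(get_obs()["joints"])
for n in("top","side"):
    P=np.load(n+"0.npz")["P"];Q=P.reshape(-1,3);Q=Q[np.isfinite(Q[:,2])]
    for z in(.03,.15,.242,.308):
        c0=np.array([487-100*.84,-323+100*.54])/1000
        R=lambda a:np.array([[np.cos(a),np.sin(a)],[-np.sin(a),np.cos(a)]])
        T=Q[abs(Q[:,2]-z+.003)<.005]; L=(T[:,:2]-c0)@R(np.radians(-32.8)).T
        k=(abs(L[:,0]-.11)<.15)&(abs(L[:,1])<.125); T=T[k]
        best=min(np.arange(-37,-28,.25),key=lambda a:np.prod(np.ptp(np.percentile((T[:,:2]-c0)@R(np.radians(a)).T,[1,99],axis=0),axis=0)))
        L=(T[:,:2]-c0)@R(np.radians(-32.8)).T
        print(n,z,len(T),best,np.round(1000*np.percentile(L,[0.5,2,98,99.5],axis=0)).tolist())
    k=(abs(Q[:,0]-.626)<.16)&(abs(Q[:,1]-.196)<.15)&(abs(Q[:,2]-.085)<.006)
    T=Q[k]; print(n,"rim",len(T),cv2.minAreaRect((T[:,:2]*1000).astype(np.float32)))
E
```

```text
t: 1.6
tcp_pos: [0.451, -0.0502, 0.3511]
eef_rot: [-3.107, -0.457, 0.0]
contact_force: [-0.5, 0.1, -0.0]
gripper_width: 0.0854
finger_force: 0.0
[ 0.47509479 -0.01490912 -0.49206367  1.88858771 -0.00812606  1.26631093
 -1.29332875]
top 0.03 806 -33.25 [[-4.0, -117.0], [-2.0, -109.0], [218.0, 106.0], [219.0, 115.0]]
top 0.15 858 -33.75 [[48.0, -116.0], [49.0, -111.0], [219.0, 112.0], [220.0, 118.0]]
top 0.242 809 -33.75 [[98.0, -118.0], [98.0, -113.0], [213.0, 114.0], [219.0, 118.0]]
top 0.308 942 -33.5 [[145.0, -119.0], [148.0, -115.0], [218.0, 114.0], [219.0, 119.0]]
top rim 563 ((625.7841186523438, 196.0162353515625), (157.5383758544922, 233.12860107421875), 13.32665729522705)
side 0.03 451 -33.25 [[-7.0, -112.0], [-5.0, -108.0], [215.0, 113.0], [218.0, 117.0]]
side 0.15 404 -33.0 [[44.0, -116.0], [45.0, -110.0], [214.0, 114.0], [217.0, 118.0]]
side 0.242 352 -32.75 [[94.0, -120.0], [95.0, -110.0], [214.0, 116.0], [219.0, 119.0]]
side 0.308 268 -34.0 [[140.0, -120.0], [143.0, -113.0], [217.0, 116.0], [219.0, 119.0]]
side rim 418 ((622.62109375, 195.56387329101562), (155.1918182373047, 239.10723876953125), 13.14486026763916)
```

```bash
python3 -m inch '[[-1,0.25,0.41,0.1,-0.036],[-1,0.25,0.41,0.1,-0.036],[-1,0.25,0.41,0.1,-0.036],[-1,0.25,0.41,0.1,-0.036],[-1,0.25,0.41,0.1,-0.036],[-1,0.25,0.41,0.1,-0.036],[-1,0.25,0.41,0.1,-0.036]]'
python3 - <<'E'
from m import *
print(get_obs()["joints"])
img,d,P=cloud("wrist"); np.savez("w1.npz",img=img,P=P); save(img,"w1")
print(np.round(vision.camera_info("wrist")["extrinsics"],3).tolist())
Q=P.reshape(-1,3);Q=Q[np.isfinite(Q[:,2])]
print(len(Q),np.percentile(Q,[1,99],axis=0))
T=Q[(abs(Q[:,0]-.626)<.16)&(abs(Q[:,1]-.196)<.15)&(abs(Q[:,2]-.085)<.005)]
print("rim",len(T),np.median(T[:,2]),cv2.minAreaRect((T[:,:2]*1000).astype(np.float32)))
E
```

```text
t: 2.48
tcp_pos: [0.6003, 0.1921, 0.4104]
eef_rot: [3.12, 0.363, -0.002]
contact_force: [0.5, -0.6, -0.9]
gripper_width: 0.0854
finger_force: 0.0
[ 0.09678681  0.31940409 -0.67615228  1.42886104  0.19876474  1.46376626
 -1.91517174]
[[0.228, 0.924, 0.307, 0.679], [-0.974, 0.216, 0.073, 0.209], [0.001, -0.316, 0.949, 0.555], [0.0, 0.0, 0.0, 1.0]]
195865 [[ 1.14731055e-02 -4.70085009e-01 -6.90444829e-04]
 [ 9.08859523e-01  7.02900916e-01  5.05515841e-01]]
rim 1936 0.08635045835928737 ((623.0714111328125, 194.28280639648438), (155.92251586914062, 233.3263702392578), 13.229108810424805)
```

View pics/w1.png

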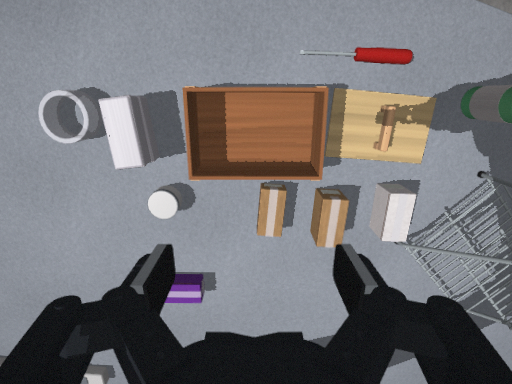

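The wrist view shows the crate at (256,133), tin stack (122,132), tub (163,203), cartons at (272,210), (329,218) and (393,212), and the divider bar at (386,128). I'll re-measure all of them from this cloud.

```bash
cat >> m.py <<'E'
OBJ=dict(tins=(577,414,84.5,75),low=(479,128,42.5,70),mid2=(495,13.5,68.5,70),mid3=(535,-109,68.5,70),tub=(446,340,40.5,45),bar=(687,-39,42,50))
def meas(P,names,band=4,upd={}):
    Q=P.reshape(-1,3)*1000;Q=Q[np.isfinite(Q[:,2])]
    for n in names:
        x,y,z,r=upd.get(n,OBJ[n]); T=Q[(np.hypot(Q[:,0]-x,Q[:,1]-y)<r)&(abs(Q[:,2]-z)<band)]
        if len(T)<20: print(n,"few",len(T));continue
        c,s,a=cv2.minAreaRect(T[:,:2].astype(np.float32))
        if s[0]<s[1]: s=(s[1],s[0]);a+=90
        print(n,np.round(c,1),"z",round(float(np.median(T[:,2])),1),np.round(s,1),"yaw",round((a+90)%180-90,1),len(T),"mean",np.round(T[:,:2].mean(0),1))
E
python3 - <<'E'
from m import *
P=np.load("w1.npz")["P"]; meas(P,OBJ)
P=np.load("side0.npz")["P"]; meas(P,OBJ)
E
```

```text
tins [575.4 414. ] z 85.1 [120.6  55.9] yaw 18.7 2233 mean [578.2 413.6]
low [476.2 126.8] z 43.7 [100.9  50.2] yaw 8.7 1204 mean [478.3 127.3]
mid2 [492.8  12.6] z 69.7 [98.9 49.4] yaw 10.0 1209 mean [495.5  14. ]
mid3 [ 532.7 -109.9] z 69.5 [100.9  52.2] yaw 11.6 1283 mean [ 534.6 -108.5]
tub [443.2 340.8] z 41.6 [61.7 60.1] yaw 6.3 728 mean [444.4 340. ]
bar [685.9 -40. ] z 43.0 [79.6 14.9] yaw 9.2 357 mean [685.9 -39. ]
tins [574.2 417.9] z 84.1 [119.8  56.7] yaw 18.2 569 mean [574.7 419. ]
low [475.5 128.3] z 41.9 [100.3  56.5] yaw 8.1 271 mean [475.3 129.5]
mid2 [491.3  15.7] z 68.5 [99.8 55.3] yaw 10.9 223 mean [491.   16.2]
mid3 [ 531.8 -108.4] z 67.9 [100.5  57.1] yaw 9.5 186 mean [ 532.3 -107.2]
tub [443. 341.] z 40.0 [61.5 58.1] yaw 87.8 228 mean [442.9 343.6]
bar [685.3 -38.9] z 41.7 [79.3 18.9] yaw 5.8 47 mean [684.1 -37. ]
```

```bash
python3 -m inch '[[-1,-0.04,0.37,-0.2,0.06],[-1,-0.04,0.37,-0.3,0.06],[-1,-0.04,0.37,-0.3,0.06],[-1,-0.04,0.37,-0.3,0.06],[-1,-0.04,0.37,-0.3,0.06],[-1,-0.04,0.37,-0.3,0.06],[-1,-0.04,0.37,-0.607,0.06],[-1,-0.04,0.37,-0.607,0.06],[-1,-0.04,0.37,-0.607,0.06],[-1,-0.04,0.37,-0.607,0.06],[-1,-0.04,0.37,-0.607,0.06]]' 50
python3 -m inch '[[1,0,0,0,0],[1,0,0,0,0],[1,0,0,0,0],[1,0,0,0,0],[1,0,0,0,0],[1,0,0,0,0]]' 50
python3 -m inch '[[1,0,0,0.05,0],[1,0,0,0.2,0],[1,0,0,0.2,0],[1,0,0,0.2,0]]'
```

```text
t: 3.9
tcp_pos: [0.5778, 0.415, 0.0502]
eef_rot: [-3.099, -0.508, -0.004]
contact_force: [0.1, 0.2, 0.8]
gripper_width: 0.0853
finger_force: 0.0
t: 4.65
tcp_pos: [0.5772, 0.4158, 0.0496]
eef_rot: [-3.099, -0.51, -0.005]
contact_force: [-1.9, -1.3, 13.3]
gripper_width: 0.0538
finger_force: 50.8
t: 5.15
tcp_pos: [0.5771, 0.4158, 0.1702]
eef_rot: [-3.098, -0.51, -0.006]
contact_force: [-0.6, -0.4, -3.5]
gripper_width: 0.0532
finger_force: 55.1
```

```bash
python3 -m inch '[[1,0.097,-0.449,-0.03,-0.061],[1,0.097,-0.449,-0.03,-0.061],[1,0.097,-0.449,-0.03,-0.061],[1,0.097,-0.449,-0.03,-0.061],[1,0.097,-0.449,-0.03,-0.061],[1,0.097,-0.449,-0.03,-0.061],[1,0.097,-0.449,-0.03,-0.061],[1,0.097,-0.449,-0.14,-0.061],[1,0.097,-0.449,-0.23,-0.061],[1,0.097,-0.449,-0.23,-0.061],[1,0.097,-0.449,-0.23,-0.061]]'
```

```text
t: 6.52
tcp_pos: [0.6351, 0.147, 0.031]
eef_rot: [-3.12, -0.363, -0.002]
contact_force: [-0.2, -0.6, -2.4]
gripper_width: 0.0534
finger_force: 59.1
```

```bash
python3 -m inch '[[1,0,0,-0.027,0],[1,0,0,-0.027,0],[1,0,0,-0.027,0],[-0.6,0,0,-0.027,0],[-0.6,0,0,-0.027,0],[-0.6,0,0,-0.027,0],[-0.6,0,0,0.15,0],[-0.6,0,0,0.3,0],[-0.6,0,0,0.3,0],[-0.6,0,0,0.3,0]]'
python3 -m inch '[[-1,-0.096,0.449,0.1,0.06],[-1,-0.096,0.449,0.1,0.06],[-1,-0.096,0.449,0.1,0.06],[-1,-0.096,0.449,0.1,0.06],[-1,-0.096,0.449,0.1,0.06],[-1,-0.096,0.449,0.1,0.06]]'
python3 - <<'E'
from m import *
img,d,P=cloud("wrist"); save(img,"w2")
meas(P,["tins","tub","low"],upd=dict(tins=(577,414,42.5,75)))
meas(P,["tins"],upd=dict(tins=(635,146,48.5,75)))
E
```

```text
t: 7.78
tcp_pos: [0.6369, 0.1467, 0.216]
eef_rot: [-3.12, -0.361, -0.016]
contact_force: [0.1, -0.7, -0.7]
gripper_width: 0.0686
finger_force: 0.0
t: 8.52
tcp_pos: [0.5752, 0.4185, 0.2703]
eef_rot: [-3.097, -0.514, -0.002]
contact_force: [-0.9, 0.5, -0.2]
gripper_width: 0.0854
finger_force: 0.0
tins [573.7 414.3] z 43.3 [121.4  54.8] yaw 20.2 3459 mean [577.2 415.1]
tub [444.  340.7] z 41.4 [61.  59.8] yaw 85.4 1137 mean [445.3 341.5]
low [489.9 160.7] z 43.7 [81.4 51.7] yaw 10.6 1200 mean [494.8 160.1]
tins [632.1 129.2] z 49.3 [129.9  93.8] yaw 12.9 3316 mean [634.6 145.8]
```

View pics/w2.png

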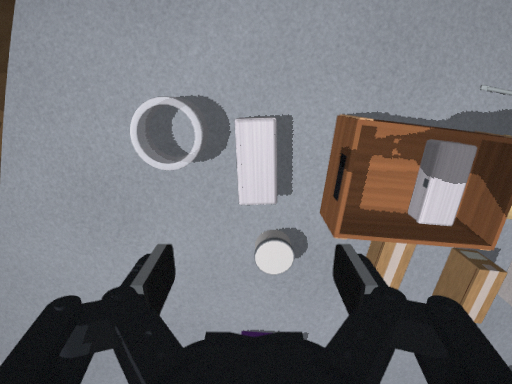

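```bash
python3 -m inch '[[-1,0,-0.003,-0.1,0.005],[-1,0,-0.003,-0.2,0.005],[-1,0,-0.003,-0.3,0.005],[-1,0,-0.003,-0.4,0.005],[-1,0,-0.003,-0.4,0.005],[-1,0,-0.003,-0.4,0.005]]'
```

```text
t: 9.32
tcp_pos: [0.5781, 0.4135, 0.0316]
eef_rot: [-3.097, -0.519, -0.003]
contact_force: [0.6, 1.1, 0.9]
gripper_width: 0.0855
finger_force: 0.0
```

```bash
python3 -m inch '[[-1,0,0,-0.033,0],[-1,0,0,-0.033,0],[1,0,0,-0.033,0],[1,0,0,-0.033,0],[1,0,0,-0.033,0],[1,0,0,-0.033,0],[1,0,0,-0.033,0],[1,0,0,-0.033,0]]'
python3 -m inch '[[1,0,0,0.05,0],[1,0,0,0.15,0],[1,0,0,0.24,0],[1,0,0,0.24,0],[1,0,0,0.24,0]]'
```

```text
t: 10.32
tcp_pos: [0.5771, 0.4139, 0.0106]
eef_rot: [-3.097, -0.52, -0.002]
contact_force: [-2.1, -0.4, 8.7]
gripper_width: 0.0534
finger_force: 53.2
t: 10.95
tcp_pos: [0.5766, 0.4126, 0.1527]
eef_rot: [3.098, 0.52, -0.001]
contact_force: [0.5, 0.3, -4.0]
gripper_width: 0.0526
finger_force: 54.0
```

```bash
python3 -m inch '[[1,0.058,-0.282,0,-0.065],[1,0.058,-0.282,0,-0.065],[1,0.058,-0.282,0,-0.065],[1,0.058,-0.282,0,-0.065],[1,0.058,-0.282,0,-0.065],[1,0.058,-0.282,-0.1,-0.065],[1,0.058,-0.282,-0.19,-0.065],[1,0.058,-0.282,-0.19,-0.065],[1,0.058,-0.282,-0.19,-0.065]]'
```

```text
t: 12.08
tcp_pos: [0.6115, 0.2457, 0.0404]
eef_rot: [-3.119, -0.364, -0.0]
contact_force: [0.7, -0.2, -2.6]
gripper_width: 0.0529
finger_force: 76.2
```

```bash
python3 -m inch '[[1,0,0,-0.038,0],[1,0,0,-0.038,0],[1,0,0,-0.038,0],[-0.6,0,0,-0.038,0],[-0.6,0,0,-0.038,0],[-0.6,0,0,-0.038,0],[-0.6,0,0,0.12,0],[-0.6,0,0,0.25,0],[-0.6,0,0,0.4,0],[-0.6,0,0,0.4,0]]'
python3 -m inch '[[-1,0,-0.2,0.1,-0.044],[-1,0,-0.4,0.1,-0.044],[-1,0.05,-0.47,0.1,-0.044],[-1,0.05,-0.47,0.1,-0.044],[-1,0.05,-0.47,0.1,-0.044],[-1,0.05,-0.47,0.1,-0.044],[-1,0.05,-0.47,0.1,-0.044]]'
python3 - <<'E'
from m import *
img,d,P=cloud("wrist"); save(img,"w3"); np.savez("w3.npz",P=P)
print(get_obs()["tcp_pos"]); meas(P,OBJ)
meas(P,["tins"],upd=dict(tins=(635,146,48.5,40)));meas(P,["tins"],upd=dict(tins=(612,244,48.5,40)))
Q=P.reshape(-1,3);Q=Q[np.isfinite(Q[:,2])]
T=Q[(abs(Q[:,0]-.626)<.16)&(abs(Q[:,1]-.196)<.15)&(abs(Q[:,2]-.085)<.005)]
print("rim",len(T),np.median(T[:,2]),cv2.minAreaRect((T[:,:2]*1000).astype(np.float32)))
E
```

```text
t: 13.32
tcp_pos: [0.6116, 0.2446, 0.2707]
eef_rot: [-3.12, -0.362, -0.005]
contact_force: [0.7, -0.1, -0.2]
gripper_width: 0.0685
finger_force: 0.0
t: 14.2
tcp_pos: [0.6417, -0.0369, 0.3278]
eef_rot: [-3.131, -0.255, -0.003]
contact_force: [-0.8, 0.4, -0.1]
gripper_width: 0.0851
finger_force: 0.0
[ 0.64159877 -0.0363772   0.32750277]
tins few 0
low [484.6 159. ] z 43.5 [101.4  48.9] yaw 8.8 1502 mean [486.1 157.6]
mid2 [492.8  12.3] z 69.6 [100.   50.7] yaw 10.1 1727 mean [495.8  12.1]
mid3 [ 532.8 -110.1] z 69.7 [100.8  50.1] yaw 12.5 1804 mean [ 535.6 -109.8]
tub [444.  340.2] z 41.3 [62.9 60.3] yaw -67.8 822 mean [445.8 338.7]
bar [686.3 -40.9] z 43.2 [81.4 13.4] yaw 9.4 511 mean [687.7 -40.1]
tins [634.2 147.9] z 49.2 [79.2 55.5] yaw 13.9 1675 mean [635.7 146.2]
tins [612.6 239.8] z 49.2 [78.8 55.1] yaw 11.8 1550 mean [613.9 239.4]
rim 2853 0.08611537416797826 ((623.0765991210938, 194.25885009765625), (156.3203125, 234.8152313232422), 13.128046035766602)
```

View pics/w3.png

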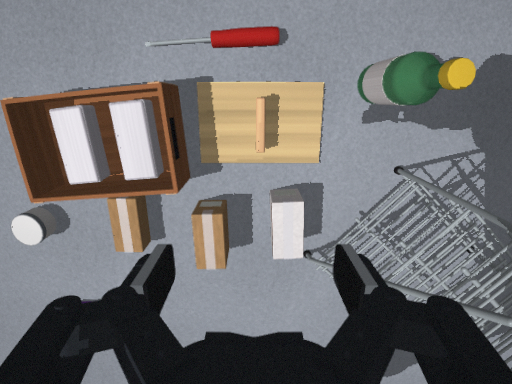

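```bash
python3 -m inch '[[-0.3,0.075,-0.006,-0.1,0],[-0.3,0.075,-0.006,-0.2,0],[-0.3,0.075,-0.006,-0.3,0],[-0.3,0.075,-0.006,-0.4,0],[-0.3,0.075,-0.006,-0.48,0],[-0.3,0.075,-0.006,-0.48,0],[-0.3,0.075,-0.006,-0.48,0]]'
```

```text
t: 15.12
tcp_pos: [0.6879, -0.0404, 0.0409]
eef_rot: [-3.131, -0.255, -0.004]
contact_force: [0.2, -0.8, 0.6]
gripper_width: 0.0556
finger_force: 0.0
```

```bash
python3 -m inch '[[-0.3,0,0,-0.04,0],[-0.3,0,0,-0.04,0],[1,0,0,-0.04,0],[1,0,0,-0.04,0],[1,0,0,-0.04,0],[1,0,0,-0.04,0],[1,0,0,-0.04,0],[1,0,0,-0.04,0],[1,0,0,-0.04,0]]' 70
python3 -m inch '[[1,0,0,0.02,0],[1,0,0,0.12,0],[1,0,0,0.22,0],[1,0,0,0.26,0],[1,0,0,0.26,0],[1,0,0,0.26,0]]'
python3 - <<'E'
from m import *
img,d,P=cloud("wrist"); o=get_obs(); z=o["tcp_pos"][2]*1000; print(o["tcp_pos"],o["eef_rot"]); save(img,"w4")
Q=P.reshape(-1,3)*1000;Q=Q[np.isfinite(Q[:,2])]
T=Q[(np.hypot(Q[:,0]-688,Q[:,1]+41)<160)&(abs(Q[:,2]-(z-11))<15)]
c,s,a=cv2.minAreaRect(T[:,:2].astype(np.float32)); print(len(T),c,s,a, np.median(T[:,2]))
A=np.c_[T[:,:2]-T[:,:2].mean(0),np.ones(len(T))]; print(np.linalg.lstsq(A,T[:,2],rcond=None)[0])
E
```

```text
t: 16.25
tcp_pos: [0.6872, -0.0415, 0.0156]
eef_rot: [3.131, 0.253, 0.002]
contact_force: [-1.3, 0.2, 7.7]
gripper_width: 0.0126
finger_force: 69.5
t: 17.0
tcp_pos: [0.686, -0.0418, 0.1696]
eef_rot: [3.131, 0.253, -0.002]
contact_force: [0.3, -0.2, -2.5]
gripper_width: 0.0122
finger_force: 68.6
[ 0.6858419 -0.0417666  0.1691521] [-3.13113086e+00 -2.53469595e-01  3.05361067e-03]
46372 (685.5177001953125, -42.82819366455078) (130.3489990234375, 201.7090301513672) 9.223227500915527 161.42185537210702
[-3.86797865e-03 -7.58521174e-04  1.61407280e+02]
```

View pics/w4.png

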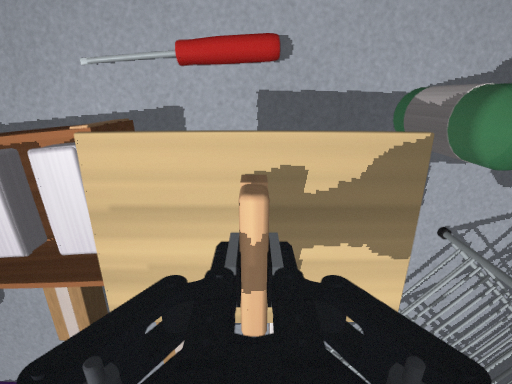

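```bash
python3 - <<'E'
from m import *
a=np.radians(13.15);R=np.array([[np.cos(a),np.sin(a)],[-np.sin(a),np.cos(a)]])
for f in("w1","w3","top0","side0"):
    Q=np.load(f+".npz")["P"].reshape(-1,3)*1000;Q=Q[np.isfinite(Q[:,2])]
    L=(Q[:,:2]-[623.5,195])@R.T; k=abs(Q[:,2]-86)<3.5
    o=[]
    for ax,h,oh in((0,73,90),(1,113,50)):
        for s in(-1,1):
            m=k&(abs(s*L[:,ax]-h)<9)&(abs(L[:,1-ax])<oh); o.append((round(float(np.median(L[m,ax])),1),np.round(np.percentile(L[m,ax],[3,97]),1).tolist(),int(m.sum())))
            if m.sum()>20: o.append(round(np.degrees(np.polyfit(L[m,1-ax],L[m,ax],1)[0]),2))
    print(f,o)
E
```

```text
w1 [(-73.5, [-76.2, -70.5], 414), np.float64(-0.08), (72.1, [69.1, 74.0], 450), np.float64(-0.08), (-113.5, [-116.9, -110.8], 254), np.float64(0.21), (111.8, [108.6, 115.6], 247), np.float64(-1.01)]
w3 [(-72.9, [-76.5, -70.3], 518), np.float64(0.05), (72.7, [69.6, 75.8], 620), np.float64(-0.07), (-114.5, [-117.5, -110.9], 377), np.float64(0.76), (110.8, [108.1, 115.3], 384), np.float64(0.11)]
top0 [(-70.7, [-73.9, -67.6], 121), np.float64(-0.09), (75.3, [71.9, 79.2], 116), np.float64(-0.02), (-113.0, [-115.7, -109.8], 56), np.float64(0.27), (113.3, [110.3, 116.2], 59), np.float64(0.29)]
side0 [(-73.9, [-76.8, -71.0], 61), np.float64(-0.23), (71.8, [69.2, 74.8], 59), np.float64(-0.04), (-111.1, [-116.0, -105.5], 41), np.float64(0.82), (114.4, [109.8, 118.4], 65), np.float64(0.02)]
```

```bash
python3 -m inch '[[1,-0.104,0.395,0,0.043],[1,-0.104,0.395,0,0.043],[1,-0.104,0.395,0,0.043],[1,-0.104,0.395,0,0.043],[1,-0.104,0.395,0,0.043],[1,-0.104,0.395,-0.05,0.043],[1,-0.104,0.395,-0.08,0.043],[1,-0.104,0.395,-0.08,0.043],[1,-0.104,0.395,-0.08,0.043]]'; python3 - <<'E'
from m import *
img,d,P=cloud("wrist"); o=get_obs(); z=o["tcp_pos"][2]*1000; print(o["tcp_pos"],o["eef_rot"]); save(img,"w5")
Q=P.reshape(-1,3)*1000;Q=Q[np.isfinite(Q[:,2])]
T=Q[(np.hypot(Q[:,0]-623,Q[:,1]-195)<130)&(abs(Q[:,2]-(z-9))<4)]
c,s,a=cv2.minAreaRect(T[:,:2].astype(np.float32)); print(len(T),c,s,a, np.median(T[:,2]))
E
```

```text
t: 18.18
tcp_pos: [0.6245, 0.1953, 0.123]
eef_rot: [-3.121, -0.359, -0.0]
contact_force: [0.7, 0.3, -1.7]
gripper_width: 0.0122
finger_force: 68.7
[0.62468539 0.19546609 0.12329161] [-3.12065570e+00 -3.58493611e-01 -1.43392140e-03]
46067 (624.140625, 194.64881896972656) (130.15687561035156, 200.76119995117188) 13.109013557434082 114.84269107848813
```

View pics/w5.png

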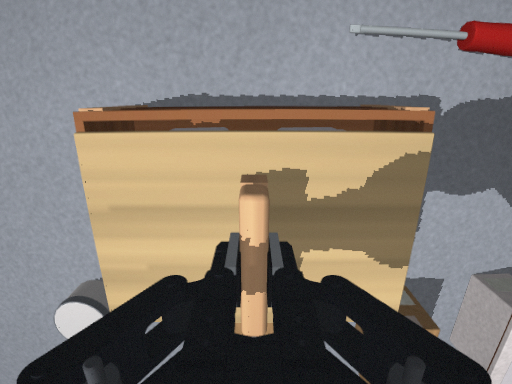

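```bash
python3 -m inch '[[1,-0.001,0,-0.03,0],[1,-0.001,0,-0.06,0],[1,-0.001,0,-0.08,0],[1,-0.001,0,-0.08,0],[1,-0.001,0,-0.08,0]]'
```

```text
t: 18.85
tcp_pos: [0.6238, 0.1956, 0.0747]
eef_rot: [-3.121, -0.359, -0.0]
contact_force: [-0.5, -0.3, -1.1]
gripper_width: 0.0128
finger_force: 68.7
```

Inside the rim with no contact. I'll lower the rest, release and retreat towards the tub.

```bash
python3 -m inch '[[1,0,0,-0.01,0],[1,0,0,-0.017,0],[1,0,0,-0.017,0],[1,0,0,-0.017,0]]'
python3 -m inch '[[-0.3,0,0,0,0],[-0.3,0,0,0,0],[-0.3,0,0,0,0],[-0.3,0,0,0.1,0],[-0.3,0,0,0.25,0],[-0.3,0,0,0.4,0],[-0.3,0,0,0.4,0]]'
python3 -m inch '[[-1,-0.2,0.2,0,0],[-1,-0.2,0.2,0,0],[-1,-0.2,0.2,0,0],[-1,-0.2,0.2,0,0],[-1,-0.2,0.2,0,0]]'
python3 - <<'E'
from m import *
img,d,P=cloud("wrist"); o=get_obs(); print(o["tcp_pos"],o["eef_rot"]); save(img,"w6")
meas(P,["tub","bar"],upd=dict(bar=(623,195,91,50)))
meas(P,["bar"],upd=dict(bar=(623,195,55,160)))
Q=P.reshape(-1,3)*1000;Q=Q[np.isfinite(Q[:,2])]
T=Q[(np.hypot(Q[:,0]-623,Q[:,1]-195)<90)&(abs(Q[:,2]-54)<8)]
print(np.linalg.lstsq(np.c_[T[:,:2]-T[:,:2].mean(0),np.ones(len(T))],T[:,2],rcond=None)[0])
E
```

```text
t: 19.35
tcp_pos: [0.6236, 0.1954, 0.0644]
eef_rot: [-3.121, -0.359, -0.0]
contact_force: [0.4, 0.3, -1.8]
gripper_width: 0.0128
finger_force: 68.7
t: 20.23
tcp_pos: [0.6235, 0.1954, 0.307]
eef_rot: [-3.121, -0.359, -0.002]
contact_force: [0.8, -0.5, 0.8]
gripper_width: 0.0556
finger_force: 0.0
t: 20.85
tcp_pos: [0.504, 0.315, 0.3044]
eef_rot: [3.121, 0.359, 0.001]
contact_force: [0.6, 0.3, 0.4]
gripper_width: 0.0854
finger_force: 0.0
[0.50436961 0.31452631 0.30421231] [3.12087182e+00 3.57053734e-01 1.61708096e-04]
tub [443.4 340.8] z 41.5 [61.3 60.9] yaw -46.1 1223 mean [444.3 340.8]
bar [622.6 195.1] z 91.1 [81.8 14.3] yaw 13.4 791 mean [623.8 195.9]
bar [624.5 197.1] z 55.4 [228.6 145.1] yaw -77.0 14163 mean [625.9 195.1]
[-1.58786525e-03 -2.03550350e-04  5.53966814e+01]
```

View pics/w6.png

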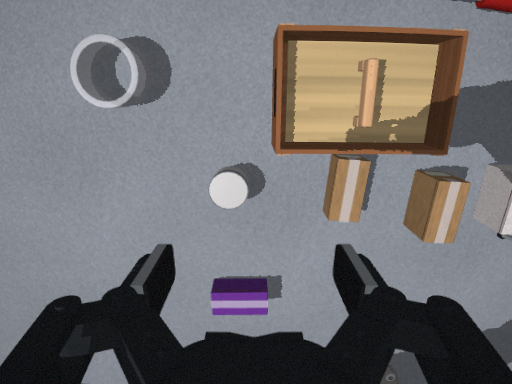

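The divider sits level with its bar centred at (623,195), and the tub is at (229,188) in the picture. Next is the tub, gripped along the crate's x so the fingers clear the bar. I'll first test which way the wrist has room to turn.

```bash
python3 -c "
from station import get_obs;print(get_obs()['joints'])"
python3 -m inch '[[-1,-0.1,0.043,-0.1,0.12],[-1,-0.1,0.043,-0.1,0.24],[-1,-0.1,0.043,-0.1,0.3],[-1,-0.1,0.043,-0.1,0.3]]'; python3 -c "
from station import get_obs;print(get_obs()['joints'])"
```

```text
[-0.0528984   0.3250351  -0.7690771   1.66713724  0.23693596  1.24571047
 -2.21511105]
t: 21.4
tcp_pos: [0.4445, 0.3404, 0.244]
eef_rot: [-2.952, -1.074, 0.001]
contact_force: [-0.3, 0.3, -0.3]
gripper_width: 0.0854
finger_force: 0.0
[-0.05066851  0.341934   -0.87741618  1.81145634  0.28964912  1.1236195
 -1.89969256]
```

```bash
python3 -m inch '[[-1,0,0,-0.1,0.1],[-1,0,0,-0.1,0.2],[-1,0,0,-0.1,0.3],[-1,0,0,-0.1,0.4],[-1,0,0,-0.1,0.5],[-1,0,0,-0.15,0.6],[-1,0,0,-0.25,0.7],[-1,0,0,-0.34,0.7],[-1,0,0,-0.34,0.7],[-1,0,0,-0.34,0.7]]'
```

```text
t: 22.65
tcp_pos: [0.4445, 0.3419, 0.0421]
eef_rot: [1.955, 2.459, 0.002]
contact_force: [0.4, 0.4, 0.2]
gripper_width: 0.0857
finger_force: 0.0
```

```bash
python3 -m inch '[[-1,0,0,-0.05,0],[-1,0,0,-0.05,0],[1,0,0,-0.05,0],[1,0,0,-0.05,0],[1,0,0,-0.05,0],[1,0,0,-0.05,0],[1,0,0,-0.05,0],[1,0,0,-0.05,0]]' 40
python3 -m inch '[[1,0,0,0.05,0],[1,0,0,0.15,0],[1,0,0,0.25,0],[1,0,0,0.25,0],[1,0,0,0.25,0]]'
```

```text
t: 23.65
tcp_pos: [0.4445, 0.3418, 0.0123]
eef_rot: [1.953, 2.459, 0.003]
contact_force: [-2.3, -2.5, 13.5]
gripper_width: 0.0588
finger_force: 39.8
t: 24.28
tcp_pos: [0.4438, 0.3408, 0.1608]
eef_rot: [1.953, 2.459, 0.001]
contact_force: [0.6, -0.9, -1.8]
gripper_width: 0.0587
finger_force: 44.8
```

```bash
python3 -m inch '[[1,0.278,-0.155,0.02,0],[1,0.278,-0.155,0.02,0],[1,0.278,-0.155,0.02,0],[1,0.278,-0.155,0.02,0],[1,0.278,-0.155,0.02,0],[1,0.278,-0.155,-0.05,0],[1,0.278,-0.155,-0.125,0],[1,0.278,-0.155,-0.125,0],[1,0.278,-0.155,-0.125,0]]'
```

```text
t: 25.4
tcp_pos: [0.6102, 0.2496, 0.0869]
eef_rot: [-1.951, -2.462, -0.002]
contact_force: [0.4, 0.5, -0.8]
gripper_width: 0.0588
finger_force: 44.6
```

```bash
python3 -m inch '[[1,0,0,-0.02,0],[1,0,0,-0.032,0],[1,0,0,-0.032,0],[-0.8,0,0,-0.032,0],[-0.8,0,0,-0.032,0],[-0.8,0,0,-0.032,0],[-0.8,0,0,0.1,0],[-0.8,0,0,0.25,0],[-0.8,0,0,0.4,0],[-0.8,0,0,0.4,0]]'
python3 -m inch '[[-1,-0.1,-0.05,0,-0.11],[-1,-0.25,-0.16,0,-0.22],[-1,-0.25,-0.16,0,-0.33],[-1,-0.25,-0.16,0,-0.44],[-1,-0.25,-0.16,0,-0.55],[-1,-0.25,-0.16,0,-0.66],[-1,-0.25,-0.16,0,-0.77],[-1,-0.25,-0.16,0,-0.88],[-1,-0.25,-0.16,0,-1],[-1,-0.25,-0.16,0,-1],[-1,-0.25,-0.16,0,-1]]'
python3 - <<'E'
from m import *
img,d,P=cloud("wrist"); o=get_obs(); print(o["tcp_pos"],o["eef_rot"]); save(img,"w7"); np.savez("w7.npz",P=P)
meas(P,["low","mid2","mid3","tub","bar"],upd=dict(bar=(623,195,91,28),tub=(611,248,95,45),low=(485,158,43,70)))
E
```

```text
t: 26.65
tcp_pos: [0.6101, 0.248, 0.3183]
eef_rot: [1.953, 2.461, 0.0]
contact_force: [1.3, 0.0, -0.1]
gripper_width: 0.0767
finger_force: 0.0
t: 28.02
tcp_pos: [0.4603, 0.1523, 0.3161]
eef_rot: [3.12, 0.366, 0.0]
contact_force: [-0.2, -0.7, 0.5]
gripper_width: 0.0851
finger_force: 0.0
[0.46033496 0.15226863 0.31613375] [3.12027895e+00 3.65189531e-01 1.39856124e-04]
low [484.6 159.6] z 43.5 [101.1  50.5] yaw 9.1 2309 mean [486.4 159.9]
mid2 [492.3  11.7] z 69.5 [101.3  51.6] yaw 11.0 2415 mean [494.1  13. ]
mid3 [ 532.6 -110.5] z 69.5 [101.4  52.4] yaw 12.8 2338 mean [ 534.  -108.2]
tub [607.2 246.1] z 95.3 [61.3 54.9] yaw -76.2 2243 mean [608.8 246.1]
bar [619.7 204.5] z 91.2 [52.  35.1] yaw 12.5 627 mean [622.3 196.5]
```

View pics/w7.png

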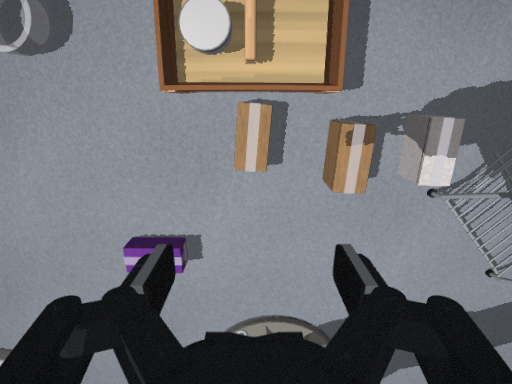

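The tub stands on the board at (207,25) in the picture, and low is at (254,138). Grasping low near its tail end.

```bash
python3 -m inch '[[-1,-0.003,0.005,-0.1,-0.048],[-1,-0.003,0.005,-0.2,-0.048],[-1,-0.003,0.005,-0.3,-0.048],[-1,-0.003,0.005,-0.4,-0.048],[-1,-0.003,0.005,-0.46,-0.048],[-1,-0.003,0.005,-0.46,-0.048],[-1,-0.003,0.005,-0.46,-0.048]]'
```

```text
t: 28.95
tcp_pos: [0.4593, 0.1557, 0.0414]
eef_rot: [-3.132, -0.243, -0.002]
contact_force: [1.4, 0.0, 0.1]
gripper_width: 0.0851
finger_force: 0.0
```

```bash
python3 -m inch '[[-1,0,0,-0.052,0],[-1,0,0,-0.052,0],[1,0,0,-0.052,0],[1,0,0,-0.052,0],[1,0,0,-0.052,0],[1,0,0,-0.052,0],[1,0,0,-0.052,0],[1,0,0,-0.052,0]]' 60
python3 -m inch '[[1,0,0,0.1,0],[1,0,0,0.2,0],[1,0,0,0.3,0],[1,0,0,0.4,0],[1,0,0,0.4,0]]'
```

```text
t: 29.95
tcp_pos: [0.4594, 0.1554, 0.0103]
eef_rot: [3.132, 0.241, 0.003]
contact_force: [-3.7, -2.5, 18.7]
gripper_width: 0.0491
finger_force: 59.7
t: 30.58
tcp_pos: [0.4603, 0.1561, 0.2535]
eef_rot: [3.132, 0.241, 0.012]
contact_force: [-0.3, 0.2, -2.2]
gripper_width: 0.0489
finger_force: 63.8
```

```bash
python3 -m inch '[[1,-0.02,-0.1,0.16,-0.1],[1,-0.04,-0.2,0.16,-0.2],[1,-0.06,-0.3,0.16,-0.3],[1,-0.07,-0.4,0.16,-0.4],[1,-0.08,-0.48,0.16,-0.468],[1,-0.08,-0.56,0.16,-0.468],[1,-0.08,-0.56,0.16,-0.468],[1,-0.08,-0.56,0.16,-0.468],[1,-0.08,-0.56,0.16,-0.468]]'
python3 - <<'E'
from m import *
img,d,P=cloud("wrist"); o=get_obs(); print(o["tcp_pos"],o["eef_rot"],o["joints"]); save(img,"w8"); np.savez("w8.npz",P=P)
a=np.radians(-33.3);R=np.array([[np.cos(a),np.sin(a)],[-np.sin(a),np.cos(a)]])
Q=P.reshape(-1,3)*1000;Q=Q[np.isfinite(Q[:,2])]; L=(Q[:,:2]-[401,-267.6])@R.T
for z in(30,150,242,308):
    k=(abs(Q[:,2]-z+3)<5)&(abs(L[:,0]-110)<140)&(abs(L[:,1])<125)
    print(z,k.sum(),np.round(np.percentile(L[k],[0.5,2,98,99.5],axis=0)).tolist())
T=Q[(np.hypot(*(Q[:,:2]-o["tcp_pos"][:2]*1000).T)<130)&(abs(Q[:,2]-o["tcp_pos"][2]*1000-32)<6)]
print(len(T),cv2.minAreaRect(T[:,:2].astype(np.float32)),np.linalg.lstsq(np.c_[T[:,:2]-T[:,:2].mean(0),np.ones(len(T))],T[:,2],rcond=None)[0])
E
```

```text
t: 31.7
tcp_pos: [0.4107, -0.1796, 0.3449]
eef_rot: [3.011, -0.898, -0.0]
contact_force: [-0.8, -0.3, -0.8]
gripper_width: 0.0492
finger_force: 63.8
[ 0.41073213 -0.17969739  0.34492618] [ 3.01041905e+00 -8.97645929e-01  5.58396134e-05] [ 0.9185194  -0.01626602 -0.62937836  1.90184074 -0.00987639  1.25288071
 -1.8580773 ]
30 2482 [[0.0, -113.0], [2.0, -108.0], [177.0, 105.0], [180.0, 106.0]]
150 4551 [[50.0, -116.0], [50.0, -112.0], [142.0, 106.0], [145.0, 112.0]]
242 3459 [[99.0, -119.0], [100.0, -116.0], [118.0, 113.0], [120.0, 116.0]]Traceback (most recent call last):
  File "<stdin>", line 7, in <module>
    return _quantile_unchecked(
        a, q, axis, out, overwrite_input, method, keepdims, weights)
    return _ureduce(a,
                    func=_quantile_ureduce_func,
    ...<5 lines>...
                    overwrite_input=overwrite_input,
                    method=method)
    r = func(a, **kwargs)
    result = _quantile(arr,
                       quantiles=q,
    ...<2 lines>...
                       out=out,
                       weights=wgt)
    slices_having_nans = np.isnan(arr[-1, ...])
                                  ~~~^^^^^^^^^
IndexError: index -1 is out of bounds for axis 0 with size 0
```

View pics/w8.png

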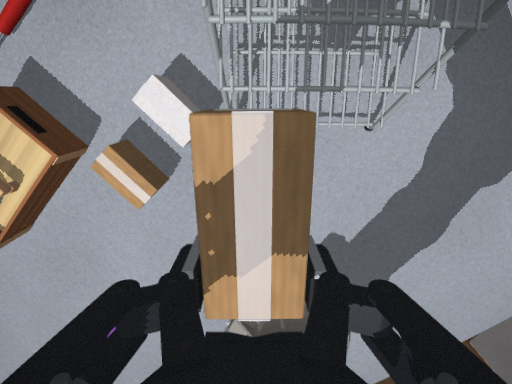

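The held low carton points into the rack, and the deck fronts come out at 0, 50 and 100 mm as expected. Staging it in front of the top tier.

```bash
python3 -m inch '[[1,0.04,-0.1,0,0],[1,0.04,-0.183,0,0],[1,0.04,-0.183,0,0],[1,0.04,-0.183,-0.08,0],[1,0.04,-0.183,-0.14,0],[1,0.04,-0.183,-0.14,0],[1,0.04,-0.183,-0.14,0]]'
python3 - <<'E'
from m import *
img,d,P=cloud("wrist"); o=get_obs(); t=o["tcp_pos"]*1000; print(t)
Q=P.reshape(-1,3)*1000;Q=Q[np.isfinite(Q[:,2])]
a=np.radians(-33.3);R=np.array([[np.cos(a),np.sin(a)],[-np.sin(a),np.cos(a)]])
L=(Q[:,:2]-[401,-267.6])@R.T; l=R@(t[:2]-[401,-267.6]); print("tool in rack",l)
k=(abs(L[:,0]-l[0]-40)<60)&(abs(L[:,1]-l[1])<32)&(abs(Q[:,2]-t[2]-33)<9); T=Q[k]
print(k.sum(),np.percentile(L[k],[1,99],axis=0),np.median(T[:,2]),np.linalg.lstsq(np.c_[L[k]-L[k].mean(0),np.ones(len(T))],T[:,2],rcond=None)[0])
for z in(150,242,308):
    k=(abs(Q[:,2]-z)<9)&(abs(L[:,0]-(z>149)*50-(z>241)*50-(z>300)*50)<8)&(abs(L[:,1])<100)
    print(z,k.sum(),np.median(Q[k,2]) if k.any() else 0)
E
```

```text
t: 32.62
tcp_pos: [0.4355, -0.2902, 0.2625]
eef_rot: [3.01, -0.899, 0.003]
contact_force: [0.7, 0.5, -0.4]
gripper_width: 0.0491
finger_force: 63.7
[ 435.56076668 -290.49217362  262.77547797]
tool in rack [41.45446887 -0.15879771]
24411 [[ 23.0743935  -27.54993024]
 [117.50174713  25.82865449]] 295.6117055863668 [-9.99108129e-03 -1.10883937e-03  2.95754013e+02]
150 565 148.2904444720155
242 2302 240.24348022570152
308 7104 306.00188446407026
```

```bash
python3 -m inch '[[1,0,0,-0.01,0],[1,0,0,-0.01,0],[1,0.03,-0.0195,-0.01,0],[1,0.06,-0.039,-0.01,0],[1,0.09,-0.0585,-0.01,0],[1,0.117,-0.077,-0.01,0],[1,0.117,-0.077,-0.01,0],[1,0.117,-0.077,-0.01,0]]'
```

```text
t: 33.67
tcp_pos: [0.5045, -0.3365, 0.2549]
eef_rot: [-3.01, 0.9, 0.0]
contact_force: [0.5, 0.1, -0.1]
gripper_width: 0.0496
finger_force: 63.7
```

```bash
python3 -m inch '[[1,0,0,-0.006,0],[1,0,0,-0.006,0],[1,0,0,-0.006,0]]'
python3 -m inch '[[-0.5,0,0,0,0],[-0.5,0,0,0,0],[-0.5,0,0,0,0]]'
python3 -m inch '[[-0.5,-0.04,0.026,0,0],[-0.5,-0.08,0.052,0,0],[-0.5,-0.14,0.092,0,0],[-0.5,-0.14,0.092,0,0],[-0.5,-0.14,0.092,0.2,0],[-0.5,-0.14,0.092,0.2,0],[-0.5,-0.14,0.092,0.2,0]]'
python3 - <<'E'
from m import *
img,d,P=cloud("wrist"); o=get_obs(); print(o["tcp_pos"],o["eef_rot"]); save(img,"w9")
meas(P,["low","mid2","mid3"],upd=dict(low=(528,-351,284,70)))
E
```

```text
t: 34.05
tcp_pos: [0.5046, -0.3366, 0.2524]
eef_rot: [3.009, -0.901, 0.001]
contact_force: [-6.1, 2.4, 12.1]
gripper_width: 0.0493
finger_force: 65.4
t: 34.42
tcp_pos: [0.5047, -0.3368, 0.2512]
eef_rot: [-3.01, 0.901, 0.0]
contact_force: [-0.2, 0.1, 0.2]
gripper_width: 0.064
finger_force: 0.0
t: 35.3
tcp_pos: [0.4227, -0.2824, 0.3756]
eef_rot: [3.008, -0.9, 0.01]
contact_force: [-0.0, -0.1, -0.4]
gripper_width: 0.0643
finger_force: 0.0
[ 0.42180178 -0.28214102  0.37309873] [ 3.00850457 -0.90044196  0.00531783]
low [ 517.4 -346. ] z 285.5 [78.5 50.5] yaw -33.2 5866 mean [ 515.3 -344.5]
mid2 [492.9  10.6] z 69.3 [100.3  52.7] yaw 9.1 1472 mean [493.4   9.4]
mid3 [ 533.1 -111.3] z 69.4 [101.3  52.2] yaw 12.8 1836 mean [ 533.7 -112.3]
```

View pics/w9.png

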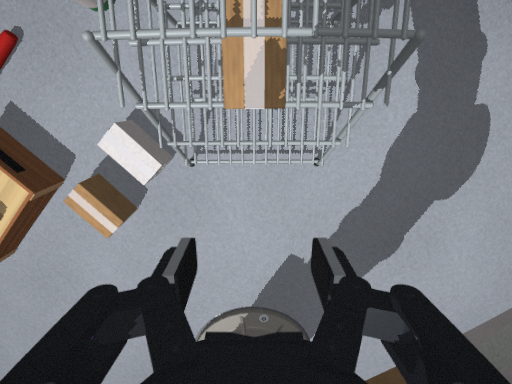

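Low is on the top tier, with its front end flush with the deck edge (253,107). Next is the white medium at (135,152).

```bash
python3 -m inch '[[-1,0.05,0.1,0,0.11],[-1,0.1,0.2,0,0.22],[-1,0.142,0.275,0,0.33],[-1,0.142,0.275,0,0.44],[-1,0.142,0.275,0,0.509],[-1,0.142,0.275,-0.1,0.509],[-1,0.142,0.275,-0.2,0.509],[-1,0.142,0.275,-0.3,0.509],[-1,0.142,0.275,-0.4,0.509],[-1,0.142,0.275,-0.47,0.509],[-1,0.142,0.275,-0.47,0.509],[-1,0.142,0.275,-0.47,0.509]]'
```

```text
t: 36.85
tcp_pos: [0.5067, -0.1164, 0.0903]
eef_rot: [-3.123, -0.342, -0.001]
contact_force: [-0.6, -0.0, 0.5]
gripper_width: 0.0857
finger_force: 0.0
```

```bash
python3 -m inch '[[-1,0,0,-0.06,0],[-1,0,0,-0.102,0],[-1,0,0,-0.102,0],[1,0,0,-0.102,0],[1,0,0,-0.102,0],[1,0,0,-0.102,0],[1,0,0,-0.102,0],[1,0,0,-0.102,0],[1,0,0,-0.102,0]]' 65
python3 -m inch '[[1,0,0,0.1,0],[1,0,0,0.2,0],[1,0,0,0.3,0],[1,0,0,0.42,0],[1,0,0,0.42,0],[1,0,0,0.42,0]]'
```

```text
t: 37.98
tcp_pos: [0.5069, -0.1169, 0.0297]
eef_rot: [3.122, 0.341, 0.003]
contact_force: [-4.4, -0.1, 17.7]
gripper_width: 0.0492
finger_force: 65.7
t: 38.72
tcp_pos: [0.5059, -0.1168, 0.2805]
eef_rot: [3.122, 0.341, 0.001]
contact_force: [-0.3, 0.2, -2.4]
gripper_width: 0.0493
finger_force: 69.2
```

```bash
python3 -m inch '[[1,-0.08,-0.02,0,0],[1,-0.14,-0.05,0,-0.1],[1,-0.152,-0.088,0,-0.2],[1,-0.152,-0.088,0,-0.3],[1,-0.152,-0.088,0,-0.4],[1,-0.152,-0.12,0,-0.509],[1,-0.19,-0.2,0,-0.509],[1,-0.237,-0.315,0,-0.509],[1,-0.237,-0.315,0,-0.509],[1,-0.237,-0.315,-0.1,-0.509],[1,-0.237,-0.315,-0.155,-0.509],[1,-0.237,-0.315,-0.155,-0.509]]'
python3 -m inch '[[1,0,0,0,0],[1,0,0,0,0]]'
cat > rk.py <<'E'
from m import *
img,d,P=cloud("wrist"); o=get_obs(); t=o["tcp_pos"]*1000; print(t,o["eef_rot"])
Q=P.reshape(-1,3)*1000;Q=Q[np.isfinite(Q[:,2])]
a=np.radians(-33.3);R=np.array([[np.cos(a),np.sin(a)],[-np.sin(a),np.cos(a)]])
L=(Q[:,:2]-[401,-267.6])@R.T; l=R@(t[:2]-[401,-267.6]); print("tool in rack",l)
k=(abs(L[:,0]-l[0]-40)<60)&(abs(L[:,1]-l[1])<32)&(abs(Q[:,2]-t[2]-39)<9); T=Q[k]
print(k.sum(),np.percentile(L[k],[1,99],axis=0),np.median(T[:,2]),np.linalg.lstsq(np.c_[L[k]-L[k].mean(0),np.ones(len(T))],T[:,2],rcond=None)[0])
E
python3 rk.py
```

```text
t: 40.22
tcp_pos: [0.3625, -0.3038, 0.1843]
eef_rot: [-3.007, 0.898, 0.008]
contact_force: [0.4, -0.8, -1.2]
gripper_width: 0.0495
finger_force: 69.0
t: 40.48
tcp_pos: [0.3644, -0.3059, 0.1883]
eef_rot: [3.009, -0.9, 0.002]
contact_force: [0.1, -0.1, -2.1]
gripper_width: 0.0495
finger_force: 69.0
[ 364.32495776 -305.89766584  188.22700313] [ 3.00888559e+00 -9.00252542e-01  2.46056788e-03]
tool in rack [ -9.62697786 -52.14490607]
27140 [[-28.03101732 -79.25871898]
 [ 67.70145456 -26.36684139]] 228.02402845478224 [-3.45886232e-03  1.43687680e-03  2.28031731e+02]
```

```bash
python3 -m inch '[[1,0,0,-0.006,0],[1,0.03,-0.0195,-0.006,0],[1,0.06,-0.039,-0.006,0],[1,0.09,-0.0585,-0.006,0],[1,0.118,-0.077,-0.006,0],[1,0.118,-0.077,-0.006,0],[1,0.118,-0.077,-0.006,0]]'
```

```text
t: 41.4
tcp_pos: [0.4342, -0.3515, 0.1834]
eef_rot: [-3.01, 0.901, 0.001]
contact_force: [-0.8, -0.5, -1.5]
gripper_width: 0.0494
finger_force: 69.0
```

```bash
python3 -m inch '[[1,0,0,-0.004,0],[1,0,0,-0.007,0],[1,0,0,-0.007,0]]'
python3 -m inch '[[-0.5,0,0,0,0],[-0.5,0,0,0,0],[-0.5,0,0,0,0]]'
python3 -m inch '[[-0.5,-0.04,0.026,0,0],[-0.5,-0.08,0.052,0,0],[-0.5,-0.118,0.077,0,0],[-0.5,-0.118,0.077,0,0],[-0.5,-0.118,0.077,0.15,0],[-0.5,-0.118,0.077,0.3,0],[-0.5,-0.118,0.077,0.3,0],[-0.5,-0.118,0.077,0.3,0]]'
python3 - <<'E'
from m import *
img,d,P=cloud("wrist"); o=get_obs(); print(o["tcp_pos"],o["eef_rot"]); save(img,"w10")
meas(P,["low","mid2","mid3"],upd=dict(mid3=(458,-367,219,70),low=(528,-351,284,70)))
E
```

```text
t: 41.78
tcp_pos: [0.4342, -0.3517, 0.1798]
eef_rot: [3.009, -0.901, -0.0]
contact_force: [-5.1, 3.7, 7.8]
gripper_width: 0.049
finger_force: 70.2
t: 42.15
tcp_pos: [0.4346, -0.3518, 0.1793]
eef_rot: [-3.01, 0.901, -0.0]
contact_force: [0.8, -0.6, 0.0]
gripper_width: 0.0642
finger_force: 0.0
t: 43.15
tcp_pos: [0.3658, -0.3068, 0.3635]
eef_rot: [3.007, -0.9, 0.01]
contact_force: [0.3, 0.9, -0.9]
gripper_width: 0.0644
finger_force: 0.0
[ 0.36488917 -0.30631125  0.36104005] [ 3.0081029  -0.90025839  0.00505484]
low [ 501.7 -335.9] z 285.5 [50.5 42.7] yaw 57.1 4332 mean [ 501.3 -336.3]
mid2 [492.9  10.9] z 69.3 [101.7  52.3] yaw 10.1 1598 mean [493.5   9.3]
mid3 [ 444.9 -385.6] z 219.5 [100.8  94.2] yaw -33.1 4906 mean [ 455.8 -367.3]
```

View pics/w10.png

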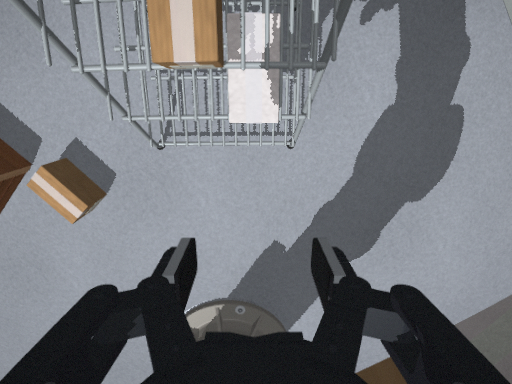

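The white medium is on the middle tier with its front flush (253,122). Last is the brown medium.

```bash
python3 -m inch '[[-1,0.05,0.08,0,0.1],[-1,0.1,0.18,0,0.2],[-1,0.14,0.27,0,0.3],[-1,0.169,0.36,0,0.4],[-1,0.169,0.45,0,0.481],[-1,0.169,0.521,-0.05,0.481],[-1,0.169,0.521,-0.15,0.481],[-1,0.169,0.521,-0.25,0.481],[-1,0.169,0.521,-0.35,0.481],[-1,0.169,0.521,-0.45,0.481],[-1,0.169,0.521,-0.45,0.481],[-1,0.169,0.521,-0.45,0.481]]'
```

```text
t: 44.7
tcp_pos: [0.466, 0.0076, 0.0907]
eef_rot: [-3.129, -0.274, -0.001]
contact_force: [0.5, 0.2, 0.7]
gripper_width: 0.0853
finger_force: 0.0
```

```bash
python3 -m inch '[[-1,0,0,-0.06,0],[-1,0,0,-0.102,0],[-1,0,0,-0.102,0],[1,0,0,-0.102,0],[1,0,0,-0.102,0],[1,0,0,-0.102,0],[1,0,0,-0.102,0],[1,0,0,-0.102,0],[1,0,0,-0.102,0]]' 65
python3 -m inch '[[1,0,0,0.1,0],[1,0,0,0.2,0],[1,0,0,0.3,0],[1,0,0,0.42,0],[1,0,0,0.42,0],[1,0,0,0.42,0]]'
```

```text
t: 45.82
tcp_pos: [0.4662, 0.0068, 0.0298]
eef_rot: [3.128, 0.273, 0.003]
contact_force: [-6.4, -2.0, 24.9]
gripper_width: 0.0491
finger_force: 64.0
t: 46.58
tcp_pos: [0.4651, 0.0067, 0.2806]
eef_rot: [3.128, 0.272, 0.002]
contact_force: [0.2, -0.3, -2.5]
gripper_width: 0.0492
finger_force: 69.0
```

```bash
python3 -m inch '[[1,-0.03,-0.05,0,-0.1],[1,-0.05,-0.1,0,-0.2],[1,-0.06,-0.17,0,-0.3],[1,-0.073,-0.25,0,-0.4],[1,-0.073,-0.33,0,-0.48],[1,-0.073,-0.376,0,-0.48],[1,-0.073,-0.376,0,-0.48],[1,-0.073,-0.376,-0.1,-0.48],[1,-0.073,-0.376,-0.16,-0.48],[1,-0.073,-0.376,-0.16,-0.48],[1,-0.073,-0.376,-0.16,-0.48],[1,-0.073,-0.376,-0.16,-0.48]]'
python3 rk.py
```

```text
t: 48.08
tcp_pos: [0.4219, -0.2187, 0.1852]
eef_rot: [3.01, -0.898, 0.002]
contact_force: [0.5, 0.9, -2.0]
gripper_width: 0.0493
finger_force: 69.1
[ 421.85052637 -218.78289758  185.078223  ] [ 3.00979844e+00 -8.98063520e-01  2.31020482e-03]
tool in rack [-9.37467971 52.24910831]
27171 [[-27.73667485  25.11755144]
 [ 67.49064496  78.08534828]] 226.26377449981712 [2.79649256e-02 4.90920841e-04 2.26142065e+02]
```

```bash
python3 -m inch '[[1,0,0,-0.003,0],[1,0.03,-0.0195,-0.003,0],[1,0.06,-0.039,-0.003,0],[1,0.09,-0.0585,-0.003,0],[1,0.118,-0.077,-0.003,0],[1,0.118,-0.077,-0.003,0],[1,0.118,-0.077,-0.003,0]]'
python3 -m inch '[[1,0,0,-0.004,0],[1,0,0,-0.007,0],[1,0,0,-0.007,0]]'
```

```text
t: 49.0
tcp_pos: [0.4918, -0.2645, 0.1822]
eef_rot: [-3.01, 0.898, 0.001]
contact_force: [0.4, 0.3, -1.6]
gripper_width: 0.0496
finger_force: 69.1
t: 49.38
tcp_pos: [0.4928, -0.2652, 0.1797]
eef_rot: [3.009, -0.898, 0.004]
contact_force: [-3.0, 0.1, 18.7]
gripper_width: 0.0497
finger_force: 72.0
```

```bash
python3 -m inch '[[-0.5,0,0,0,0],[-0.5,0,0,0,0],[-0.5,0,0,0,0]]'
python3 -m inch '[[-0.5,-0.04,0.026,0,0],[-0.5,-0.08,0.052,0,0],[-0.5,-0.118,0.077,0,0],[-0.5,-0.118,0.077,0,0],[-0.5,-0.118,0.077,0.15,0],[-0.5,-0.118,0.077,0.3,0],[-0.5,-0.118,0.077,0.3,0],[-0.5,-0.118,0.077,0.3,0],[-0.5,-0.118,0.077,0.3,0]]'
python3 - <<'E'
from m import *
img,d,P=cloud("wrist"); o=get_obs(); print(o["t"],o["tcp_pos"]); save(img,"w11")
Q=P.reshape(-1,3)*1000;Q=Q[np.isfinite(Q[:,2])]
a=np.radians(-33.3);R=np.array([[np.cos(a),np.sin(a)],[-np.sin(a),np.cos(a)]]); L=(Q[:,:2]-[401,-267.6])@R.T
for n,x,y,z in(("mid2",50,52,218),("mid3",50,-52,218),("low",100,0,284)):
    k=(abs(L[:,0]-x-12)<50)&(abs(L[:,1]-y)<35)&(abs(Q[:,2]-z)<5); print(n,k.sum(),np.round(np.percentile(L[k],[1,99],axis=0),1).tolist(),np.median(Q[k,2]),np.linalg.lstsq(np.c_[L[k],np.ones(k.sum())],Q[k,2],rcond=None)[0][:2])
img,d,P=cloud("side"); save(cv2.resize(img[:300,100:400],(800,800*300//300))[:600],"s1")
img,d,P=cloud("top"); meas(P,["tub","bar"],upd=dict(bar=(623,195,91,28),tub=(611,248,95,45)))
E
```

```text
t: 49.75
tcp_pos: [0.492, -0.2647, 0.178]
eef_rot: [-3.01, 0.898, 0.0]
contact_force: [0.0, 0.1, 0.7]
gripper_width: 0.064
finger_force: 0.0
t: 50.88
tcp_pos: [0.4215, -0.2189, 0.3578]
eef_rot: [-3.01, 0.899, 0.0]
contact_force: [-0.5, 0.3, -0.1]
gripper_width: 0.0642
finger_force: 0.0
50.925 [ 0.42122512 -0.21874779  0.35720979]
mid2 2960 [[53.8, 27.2], [111.7, 76.2]] 219.48811734109205 [0.00251567 0.00118177]
mid3 2918 [[51.7, -76.8], [110.7, -27.6]] 219.5211303933565 [-0.00113379 -0.01473779]
low 4209 [[100.7, -25.7], [137.5, 23.5]] 285.459502911689 [ 0.00792001 -0.01032808]
tub [611.7 249.3] z 94.7 [61.1 58.9] yaw 1.6 300 mean [612.5 248.1]
bar [620.8 205.3] z 90.8 [53.7 32.9] yaw 11.5 73 mean [622.4 197.1]
```

View pics/w11.png

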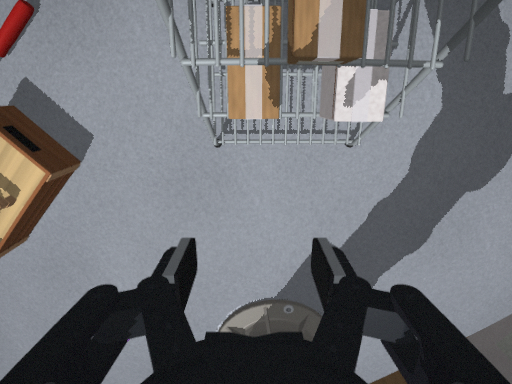

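View pics/s1.png

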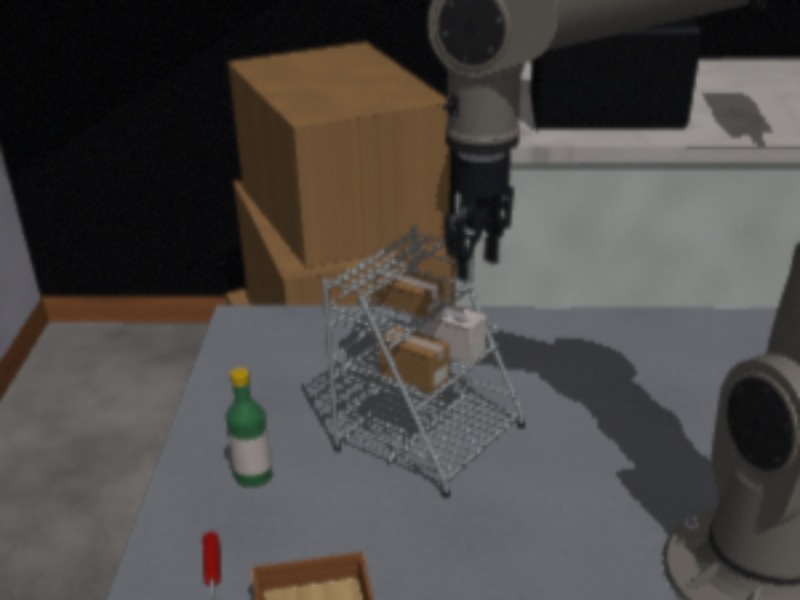

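Both views show all three cartons upright on their own tiers, front ends 1–4 mm behind the deck edges. The tub and board are in place in the crate, and the robot is clear.

```bash
python3 -c "
from station import finish_job;print(finish_job())"
```

```text
the job is handed in; nothing more can be done
None
```

The job is handed in (no verdict came back): both tins, the divider board and the one tub are in the crate, and the three cartons present (two medium, one low; the tall one was absent) stand on their own tiers, none overhanging its shelf's front edge.

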